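# Latch a spring tester at its marked draw

## Robot

A 6-joint arm with a two-finger parallel gripper is mounted at the origin on the work surface. World frame = base frame: x ahead of the robot, y to its left, z up, the work surface at z = 0. Lengths are in m, angles in rad, forces in N, time in s.
With the tool pointing down it reaches from about 0.375 to 0.9 m from the base axis. Payload 3.1 kg.
Tool frame: the origin (TCP) lies midway between the tips of the shut fingers; the grasp point (between the pads) lies behind it (pinch_z is the z of the grasp point in the tool frame, in m); z points along the fingers, y is the line along which they close (so a half turn about z gives the same grasp; the last joint's range is limited). The gripper opens to 85 mm and grips with 20 to 120 N. Pads are 22 mm wide; open, the fingers measure 114 mm over their backs; the gripper's body (76 mm by 85 mm) begins 54 mm behind the grasp point. The pads swing forward as they close: fully open they stand 13 mm farther back than shut.
Start: joints at [-1.345, 0.527, 1.433, -0, 1.181, -0.178], TCP at [0.246, -0.574, 0.231] pointing down, gripper open.
Joint ranges: [-3.08, 3.08], [-0.75, 2.2], [0.22, 2.44], [-1.43, 4.57], [0, 2.65], [-2.85, 2.85]. Speed limits (rad/s): [2.79, 2.79, 3.14, 3.14, 3.14, 3.14].

## Interface

Orientations are given as a 3x3 rotation matrix whose columns are the frame's x, y, z axes.
In Python, from cell import * gives the robot as it stands.
- The arm moves only by the tool jog_arm, never from a script. Its arguments are lists of equal length, an entry for each row: "delta_pos": the shift along the world's x, y, z each as a share of 50 mm, from -1 to 1, a list of three; "twist": the turn, a rotation vector about the world's x, y, z each as a share of 4 degrees, from -1 to 1, a list of three; "hand": the opening, from -1 (shut) to 1 (fully open). In form: {"delta_pos": [[dx, dy, dz], ...], "twist": [[wx, wy, wz], ...], "hand": [hand, ...]}. A call has 1 to 12 rows; each row shifts and turns the commanded pose from where the row before left it; what a row does not reach is not made up. A row lasts 1/8 s, in which the tool goes at most 62.5 mm and 10.7 degrees, less where a joint would pass 70% of its speed; a pose out of reach is approached as far as the arm can. A call with a number of a shift or a turn outside -1 to 1 is refused whole. A call with a gripper value outside its range is refused whole. The fingers move at their own pace and stop on an object; "force" is the grip in N (left out, the last holds). Time passes only in rows, so rows that do not move let the fingers close. It gives the time, the measured TCP pose, the force, the opening and the grip force at its end, in the units of the state.
- read_state(): the state, without advancing time (a new reading comes with each control period).
- read_camera(name): name is "scene" or "top" or "wrist"; returns the picture (384x512x3 uint8, red, green, blue); there is no depth.
- calibration(name): a dict with "fx", "fy", "cx", "cy" (pixels), "dist_coeffs" ([k1, k2, p1, p2, k3] as OpenCV has them; the pictures are not rectified), "xyz" and "rotation" of the camera in the world. Camera axes: x right, y down, z forward; pixel columns grow to the right and rows downward; lengths in m; the calibration is good to about 2 mm. A picture is of the moment at which its call begins: read the wrist's pose just before it. calibration takes no time and is no camera call; for the wrist camera it gives the pose at the moment of the call.
- finish_job(): hands the job in; it is judged then, once.
The state is a dict: "clock": time; "q": joint angles; "qvel": joint speeds; "joint_efforts": joint torques, N m; "tool_pos": TCP position; "tcp_rot": TCP orientation; "wrist_force": force on the tool from outside, world axes, zero at the start; "moment": the same for the moment, N m; "opening": finger opening in m; "gripper_force": force on a finger pad.
Only numpy, scipy, OpenCV 4.12 (cv2) and the standard library are available. Lean on these libraries where they do the work, as an engineer would, in place of code of your own. Each camera call takes 0.05 s, during which the arm holds its last target. There are 200 camera calls.

## Task

The bench spring tester is to hold a microtome return spring stretched: take the lever by its knob, draw the slide out against the spring to the notch that the arrow-shaped clip on the comb stands at (the clip is only roughly centred on it, so feel for the notch), swing the lever right over into that notch and let go, so that it stays latched there. Do not draw the slide more than a finger's width past the arrow clip, never let it snap back, and leave the things standing around the tester where they are.

Things in the scene. Friction and masses are not known exactly. Their poses are not given: they have to be found in the camera images.
- gauge: Spring tester fixed to the bench: steel base plate (mm) 280 (x) x 120 (y) x 12 high, origin at the centre of its underside; -x is the pulling end. Cream spring housing, 50 wide, x +20 to +135, top at z 52. The slide runs along y = 0; the lever hinges about this line at z 25. On the +y side a wall (y 33 to 47) carries the level toothed comb (see comb_wall).
- comb_wall (a point): Top middle of the wall that carries the comb, at gauge (-65, 40, 52) mm. The comb, z 52 to 58, fixed, has three notches open towards the lever, 22 apart along x, 11 wide, between teeth 11 wide with tips 6 from the slide's line; notch bottoms 20 from it. Where it sits along x varies: middle notch 45 to 65 on the -x side of the lever's rest.
- grip (a point): Centre of the lever's knob: grey cylinder 22 dia x 26 high on a round stem 8 dia, 80 mm from the hinge axis. At gauge x 0, y 0, z 105 mm with the slide home and the lever upright; it moves to gauge -x as the slide is drawn, and to +y and a little down as the lever swings over. Axes as the gauge's when upright.
- draw (a joint): Draw of the slide to gauge -x, m: 0 home, 0.105 stop. Spring pull 4 N at home plus 1 N per 10 mm drawn (6 to 13 N at the notches); it runs back when let go unless latched.
- lever (a joint): Swing of the lever about the slide's line towards gauge +y (the comb), rad: 0 upright; 0.07 to 0.1 where the stem meets a tooth tip; about 0.44 fully over, on the bottom of a notch. Light friction hinge: stays where it is left.
- marker: Arrow-shaped dark steel clip fixed on top of the comb, 16 (x) x 22 (y) x 5 high, pointing to gauge -y at the notch to be used; origin at the centre of its underside, axes as the gauge's. The notch's centre lies within 5 mm of this origin along x, either way. The other two notches have only a round screw head, 9 dia, behind them.
- pot: Bystander, loose: small screw-lid specimen pot, 42 dia x 55 high mm; origin at the centre of its underside.
- cassettes: Bystander, loose: stack of three white tissue cassettes, 40 x 28 x 40 high mm; origin at the centre of its underside.
- brush: Bystander, loose: small brush lying down, 150 long mm; origin at the centre of its underside.
- weight: Bystander, loose: brass knobbed weight, 32 dia x 45 high mm; origin at the centre of its underside.

How it is judged:
At the end, for the whole second after the job is handed in: The lever is swung over into the notch at the arrow clip (lever beyond 0.33 rad, knob within 10 mm of the clip's origin along the slide), released, and the slide stays drawn at rest (under 10 mm/s) (value of joint lever above 0.33 rad and x of grip in the frame of marker between -0.01 and 0.01 m and velocity of joint draw between -0.01 and 0.01 m/s); the robot touches nothing.
It fails at once if the slide is drawn more than 16 mm past the arrow clip (x of grip in the frame of marker below -0.016 m).
It fails at once if the slide snaps back (faster than 0.4 m/s) (velocity of joint draw below -0.4 m/s).
It fails at once if a bystander is moved more than 30 mm (distance of any of pot, cassettes, brush, weight from where it was at the start of the episode above 0.03 m).
It also fails if it takes over 45 s, if anything falls off the work surface, if the arm or the gripper's body presses on something with over 40 N, if the wrist force passes 120 N, or if a joint passes its speed limit or range.

## Working session

There is one attempt and no reset: what is moved stays moved. The work goes in short steps, Python scripts to look and compute and a tool call to move; the robot and the scene stay as the last step left them, time stands still between calls to the robot, and variables do not carry over. Pictures are saved under pics/ and viewed, at most 10 in all, crops included, and the job is handed in when it is done.

Besides the shell and the picture viewer there is one more tool, called after "Call:" as a command line: name --argument value ..., lists and objects as JSON in quotes. jog_arm: Moves the arm, as the interface text tells. Shift numbers are shares of 50 mm and turn numbers shares of 4 degrees, none past 1 either way. Its arguments: {"type":"object","properties":{"delta_pos":{"type":"array","items":{"type":"array","items":{"type":"number"}}},"twist":{"type":"array","items":{"type":"array","items":{"type":"number"}}},"hand":{"type":"array","items":{"type":"number"}},"force":{"type":"number"}},"required":["delta_pos","twist","hand"]}

```bash
mkdir -p pics; ls; python3 - <<'E'
from cell import *
import cv2,numpy as np
s=read_state();print(s)
for n in ["scene","top"]:
    im=read_camera(n);cv2.imwrite(f"pics/{n}0.png",im[...,::-1])
    print(n,calibration(n))
print(calibration("wrist"))
E
```

```text
pics
{'clock': 0.0, 'q': array([-1.34448723e+00,  5.28431218e-01,  1.43388602e+00, -2.59566387e-05,
        1.18138848e+00, -1.78485272e-01]), 'qvel': array([-0.00119554, -0.00049551,  0.00047776, -0.00058552, -0.00118443,
       -0.00073435]), 'joint_efforts': array([-4.26167608e-04, -4.42356205e+01, -1.78026903e+01, -2.98369832e-04,
        8.58134095e-03,  1.82617057e-06]), 'tool_pos': array([ 0.24601203, -0.57378038,  0.23036026]), 'tcp_rot': array([[ 9.19179597e-01,  3.93838318e-01, -4.97536901e-04],
       [ 3.93838476e-01, -9.19177370e-01,  2.05380282e-03],
       [ 3.51541590e-04, -2.08376283e-03, -9.99997767e-01]]), 'wrist_force': array([ 0.4474958 ,  0.09661194, -0.11487963]), 'moment': array([-0.01912601, -0.00843518, -0.04826043]), 'gripper_force': 0.0, 'opening': 0.08500666187061477}
scene {'fx': 366.76496211719024, 'fy': 366.76496211719024, 'cx': 259.5412713737899, 'cy': 188.9599881101695, 'dist_coeffs': array([0.02559959, 0.        , 0.        , 0.        , 0.        ]), 'xyz': array([ 0.77082536, -0.33618179,  0.56930181]), 'rotation': array([[ 0.90630287,  0.31640825
[... 224 characters left out ...]
t_coeffs': array([-0.12439691,  0.        ,  0.        ,  0.        ,  0.        ]), 'xyz': array([0.50648413, 0.03999124, 0.86939294]), 'rotation': array([[ 0.02559031, -0.99607678,  0.08471237],
       [-0.99906747, -0.02843067, -0.03249449],
       [ 0.03477544, -0.08380183, -0.99587545]])}
{'fx': 273.02128002519805, 'fy': 273.02128002519805, 'cx': 261.3992120466657, 'cy': 190.75726865910627, 'dist_coeffs': array([-0.06036999,  0.        ,  0.        ,  0.        ,  0.        ]), 'xyz': array([ 0.32172841, -0.54215797,  0.37405314]), 'rotation': array([[ 0.39395738, -0.86975906, -0.29718136],
       [-0.91912513, -0.37369694, -0.12473806],
       [-0.00256371,  0.32228834, -0.94663808]])}
```

View pics/scene0.png

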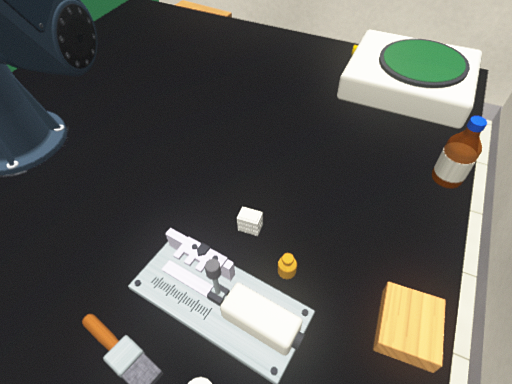

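View pics/top0.png

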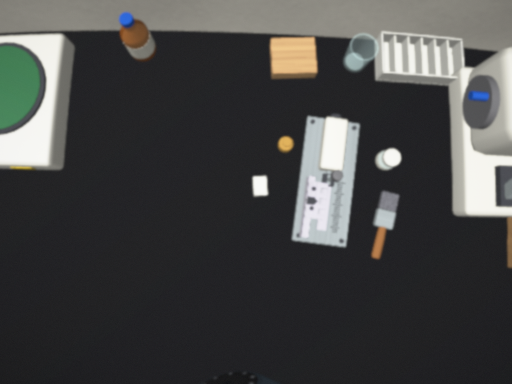

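The scene view shows the tester in the lower centre: comb left of the lever, knob near (212,267), housing at (262,318). In the top view its plate spans (308,117)-(360,245), with the pulling end facing the robot. The clip is near (311,201), the pot at (388,160), the brush at (383,225), the weight at (286,144) and the cassettes at (260,186).

```bash
python3 - <<'E'
import cv2,numpy as np
a=cv2.imread("pics/top0.png")[108:252,280:370]; b=cv2.imread("pics/scene0.png")[220:384,120:320]
a=cv2.resize(a,None,fx=4,fy=4,interpolation=cv2.INTER_CUBIC);
b=cv2.resize(b,None,fx=4,fy=4,interpolation=cv2.INTER_CUBIC)
a=cv2.copyMakeBorder(a,0,0,0,0,0)
cv2.imwrite("pics/ca.png",a);cv2.imwrite("pics/cb.png",b[:600])
E
```

```text
(no output)
```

View pics/ca.png

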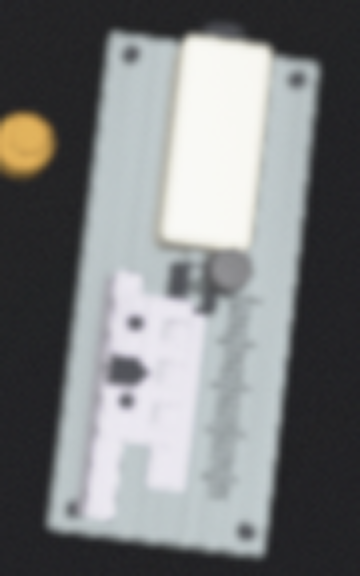

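View pics/cb.png

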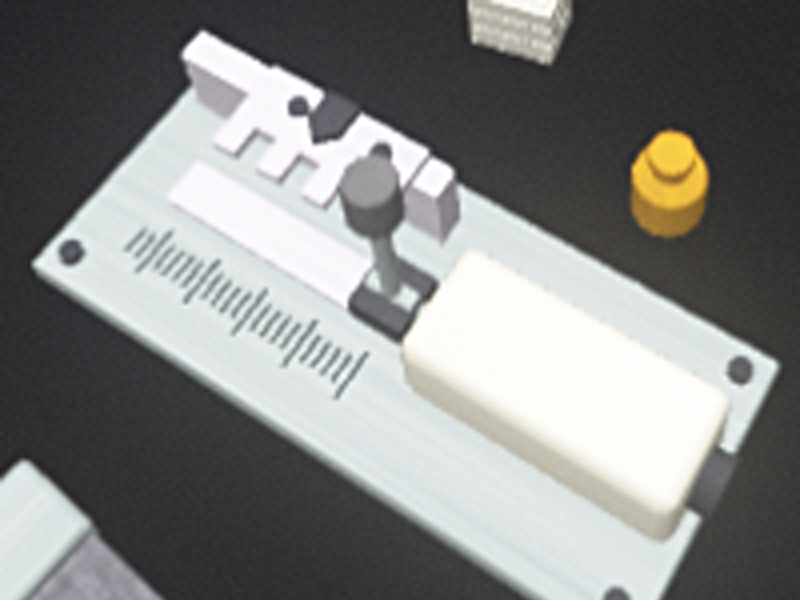

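```bash
cat > h.py <<'E'
from cell import *
import cv2,numpy as np
from scipy.optimize import least_squares
C={n:calibration(n) for n in("top","scene")}
def proj(n,P):
    c=C[n];R=c["rotation"].T
    K=np.array([[c["fx"],0,c["cx"]],[0,c["fy"],c["cy"]],[0,0,1]])
    return cv2.projectPoints(np.atleast_2d(P).astype(float),cv2.Rodrigues(R)[0],-R@c["xyz"],K,c["dist_coeffs"])[0].reshape(-1,2)
def g2w(p,P):
    P=np.atleast_2d(P)/1000.;c,s=np.cos(p[2]),np.sin(p[2])
    return np.c_[p[0]+c*P[:,0]-s*P[:,1],p[1]+s*P[:,0]+c*P[:,1],P[:,2]]
def px(l,ox,oy): return (np.array(l,float)+.5)/4-.5+[ox,oy]
E
python3 - <<'E'
from h import *
G={"top":[[140,60,12],[140,-60,12],[-140,60,12],[-140,-60,12],[0,0,118]],"scene":[[-140,-60,12],[140,60,12],[0,0,118]]}
U={"top":px([(110,33),(320,65),(47,530),(265,555),(230,270)],280,108),"scene":px([(35,265),(778,363),(370,172)],120,220)}
def f(p): return np.concatenate([(proj(n,g2w(p,G[n]))-U[n]).ravel() for n in G])
r=least_squares(f,[.5,-.12,0],x_scale=[.01,.01,.01]);print(r.x,r.fun.round(1))
# screws/clip
def loc(n,u,z):
    return least_squares(lambda q:(proj(n,g2w(r.x,[[q[0],q[1],z]]))-u).ravel(),[-50,40]).x.round(1)
for n,l,o in [("top",[(135,322,60),(126,401,60),(127,371,63)],(280,108)),("scene",[(298,103,60),(381,150,60),(315,142,63)],(120,220))]:
    for x,y,z in l: print(n,loc(n,px([(x,y)],*o)[0],z))
for n,l,o in [("top",[(230,270,118)],(280,108)),("scene",[(370,172,118)],(120,220))]:
    for x,y,z in l: print("knob",n,loc(n,px([(x,y)],*o)[0],z))
print(g2w(r.x,[[0,0,105]]))
E
```

```text
[ 0.60281227 -0.14130364 -0.10979829] [ 0.1  0.1 -0.6 -0.   0.2 -0.1 -0.8  0.7  0.5 -0.1 -0.8 -0.9  1.2 -0.7
 -0.2  1.5]
top [-25.7  34.6]
top [-67.3  34.2]
top [-51.9  36.1]
scene [-68.9  35.2]
scene [-27.6  34.9]
scene [-50.7  23.2]
knob top [-0.3  0.9]
knob scene [-1.2  2. ]
[[ 0.60281227 -0.14130364  0.105     ]]
```

Call:
jog_arm --delta_pos '[[0.595,0.72,0],[0.595,0.72,0],[0.595,0.72,0],[0.595,0.72,0],[0.595,0.72,0],[0.595,0.72,0],[0.595,0.72,0],[0.595,0.72,0],[0.595,0.72,0],[0.595,0.72,0],[0.595,0.72,0],[0.595,0.72,0]]' --twist '[[0,0,1],[0,0,1],[0,0,1],[0,0,1],[0,0,1],[0,0,1],[0,0,1],[0,0,1],[0,0,1],[0,0,1],[0,0,1],[0,0,1]]' --hand '[1,1,1,1,1,1,1,1,1,1,1,1]'

```text
clock: 1.6
tool_pos: [0.6037, -0.1411, 0.2309]
tcp_rot: [[0.32, 0.947, -0.001], [0.947, -0.32, 0.0], [-0.0, -0.001, -1.0]]
wrist_force: [0.2, -0.8, -0.1]
opening: 0.0854
gripper_force: 0.0
```

Call:
jog_arm --delta_pos '[[0,0,0],[0,0,0],[0,0,0],[0,0,0],[0,0,0]]' --twist '[[0,0,1],[0,0,1],[0,0,1],[0,0,0.15],[0,0,0]]' --hand '[1,1,1,1,1]'

```text
clock: 2.22
tool_pos: [0.603, -0.1424, 0.231]
tcp_rot: [[0.109, 0.994, -0.001], [0.994, -0.109, 0.0], [0.0, -0.001, -1.0]]
wrist_force: [0.5, -0.0, 0.5]
opening: 0.0853
gripper_force: 0.0
```

```bash
python3 - <<'E'
from h import *
import cell
print([x for x in dir(cell) if 'pinch' in x.lower()], getattr(cell,'pinch_z',None))
s=read_state();print(s["clock"],s["tool_pos"],s["tcp_rot"],s["wrist_force"])
c=calibration("wrist");im=read_camera("wrist");cv2.imwrite("pics/w1.png",cv2.resize(im[...,::-1],(800,600),interpolation=cv2.INTER_CUBIC))
np.save("w1.npy",np.array([c],dtype=object),allow_pickle=True)
E
```

```text
['pinch_z'] -0.0187
2.225 [ 0.60297876 -0.14243459  0.23104945] [[ 1.08998664e-01  9.94041733e-01 -5.69305501e-04]
 [ 9.94041888e-01 -1.08998570e-01  1.93903790e-04]
 [ 1.30694974e-04 -5.87048769e-04 -9.99999819e-01]] [ 0.54267618 -0.01459984  0.52479732]
```

View pics/w1.png

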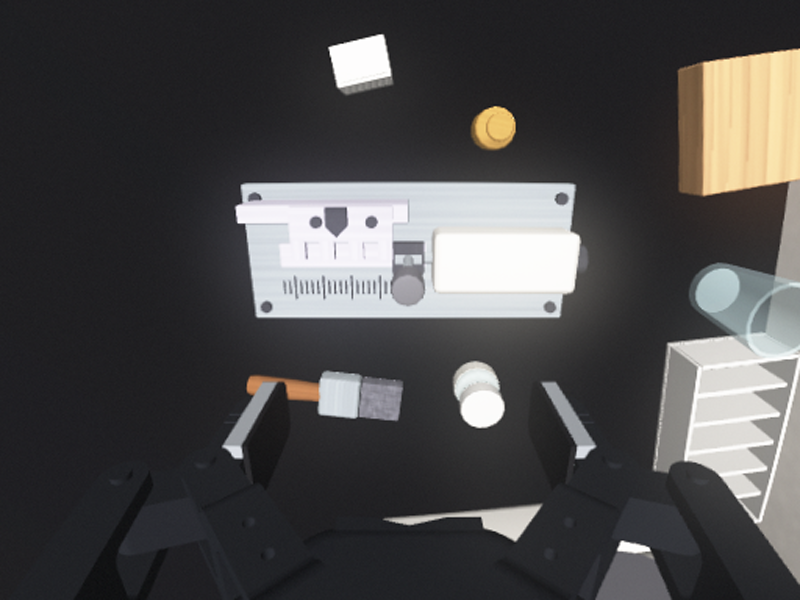

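The wrist view shows the three notches at about x=312, 342 and 371 (y≈250). The clip is at (336,222), the screws at (316,222) and (371,222), and the knob at (408,290). I'll zoom in for precise edges.

```bash
python3 - <<'E'
from h import *
im=read_camera("wrist")
cv2.imwrite("pics/w1raw.png",im[...,::-1])
a=im[120:200,160:275,::-1]
cv2.imwrite("pics/cw.png",cv2.resize(a,None,fx=6,fy=6,interpolation=cv2.INTER_CUBIC))
E
```

```text
(no output)
```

View pics/cw.png

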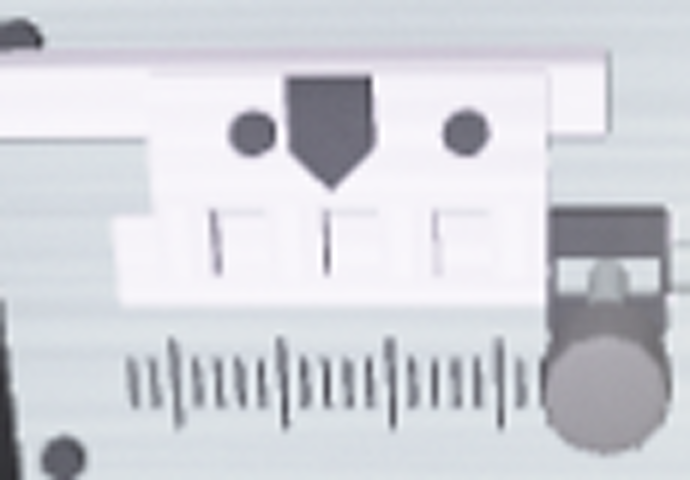

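```bash
python3 - <<'E'
from h import *
C["wrist"]=np.load("w1.npy",allow_pickle=True)[0]
W=lambda l:(np.array(l,float)+.5)/6-.5+[160,120]
V=lambda l:(np.array(l,float)+.5)/1.5625-.5
p0=[0.60281227,-0.14130364,-0.10979829]
G=[[-140,60,12],[140,60,12],[140,-60,12],[-140,-60,12],[0,0,118]]
U=np.vstack([V([(241,184),(575,184),(561,317),(256,318)]),W([(606,395)])])
r=least_squares(lambda p:(proj("wrist",g2w(p,G))-U).ravel(),p0,x_scale=.01);print(r.x,r.fun.round(1))
for p in(p0,r.x):
  loc=lambda u,z:least_squares(lambda q:(proj("wrist",g2w(p,[[q[0],q[1],z]]))-u).ravel(),[-50,40]).x.round(1)
  for nm,u,z in [("knob",(606,395),118),("n1L",(211,240),58),("n2L",(322,240),58),("n3L",(433,240),58),("n2R",(379,240),58),("n3R",(490,240),58),("clip",(330,120),63),("tip",(331,189),63),("s",(253,133),60),("s",(466,133),60),("combR",(547,300),58)]:
    print(nm,loc(W([u])[0],z))
E
```

```text
[ 0.60160982 -0.14226154 -0.10740147] [-0.7 -0.2  0.6 -0.6 -0.3  0.3  0.  -0.   0.3  0.5]
knob [-1.4 -0.6]
n1L [-79.5  12.4]
n2L [-57.5  12.3]
n3L [-35.6  12.3]
n2R [-46.2  12.3]
n3R [-24.3  12.3]
clip [-53.8  36.6]
tip [-54.3  23.4]
s [-69.3  33.7]
s [-28.3  33.6]
combR [-13.3   0.1]
knob [-0.3  0.5]
n1L [-78.4  13.6]
n2L [-56.4  13.5]
n3L [-34.4  13.5]
n2R [-45.1  13.5]
n3R [-23.2  13.4]
clip [-52.6  37.8]
tip [-53.2  24.6]
s [-68.1  35. ]
s [-27.2  34.8]
combR [-12.2   1.2]
```

Call:
jog_arm --delta_pos '[[-0.015,0,-0.6],[0,0,-0.6],[0,0,-0.6],[0,0,-0.6],[0,0,-0.56],[0,0,0],[0,0,0],[0,0,0],[0,0,0],[0,0,0],[0,0,0],[0,0,0]]' --twist '[[0,0,0],[0,0,0],[0,0,0],[0,0,0],[0,0,0],[0,0,0],[0,0,0],[0,0,0],[0,0,0],[0,0,0],[0,0,0],[0,0,0]]' --hand '[1,1,1,1,1,1,-1,-1,-1,-1,-1,-1]' --force 50

```text
clock: 3.82
tool_pos: [0.6024, -0.1426, 0.0844]
tcp_rot: [[0.108, 0.994, 0.0], [0.994, -0.108, -0.0], [-0.0, 0.0, -1.0]]
wrist_force: [-2.5, 0.4, 6.8]
opening: 0.0206
gripper_force: 48.7
```

Call:
jog_arm --delta_pos '[[-0.126,0.0138,0],[-0.126,0.0138,0],[-0.126,0.0138,0],[-0.126,0.0138,0],[-0.126,0.0138,0],[-0.126,0.0138,0],[-0.126,0.0138,0],[-0.126,0.0138,0],[0,0,0],[0,0,0]]' --twist '[[0,0,0],[0,0,0],[0,0,0],[0,0,0],[0,0,0],[0,0,0],[0,0,0],[0,0,0],[0,0,0],[0,0,0]]' --hand '[-1,-1,-1,-1,-1,-1,-1,-1,-1,-1]'

```text
clock: 5.08
tool_pos: [0.5567, -0.1381, 0.0845]
tcp_rot: [[0.109, 0.994, 0.011], [0.994, -0.109, -0.003], [-0.002, 0.011, -1.0]]
wrist_force: [8.2, 1.4, -1.1]
opening: 0.0203
gripper_force: 49.1
```

```bash
python3 - <<'E'
from h import *
s=read_state();print(s["clock"],s["tool_pos"],s["wrist_force"],s["moment"],s["opening"])
C["wrist"]=calibration("wrist");im=read_camera("wrist")
cv2.imwrite("pics/w2raw.png",im[...,::-1])
for g in [[-140,60,12],[140,60,12],[-50.7,14,58],[-50.7,0,118]]: print(g,proj("wrist",g2w([.6016,-.14226,-.1074],g)).round(0))
cv2.imwrite("pics/w2.png",cv2.resize(im[60:384,100:440,::-1],None,fx=1.8,fy=1.8,interpolation=cv2.INTER_CUBIC))
E
```

```text
5.075 [ 0.55666906 -0.13812437  0.08447681] [ 8.1765871   1.42558121 -1.09042746] [ 0.26021719 -1.40798075 -0.0362039 ] 0.020299051090440997
[-140, 60, 12] [[140. 129.]]
[140, 60, 12] [[487. 130.]]
[-50.7, 14, 58] [[254. 205.]]
[-50.7, 0, 118] [[252. 278.]]
```

View pics/w2.png

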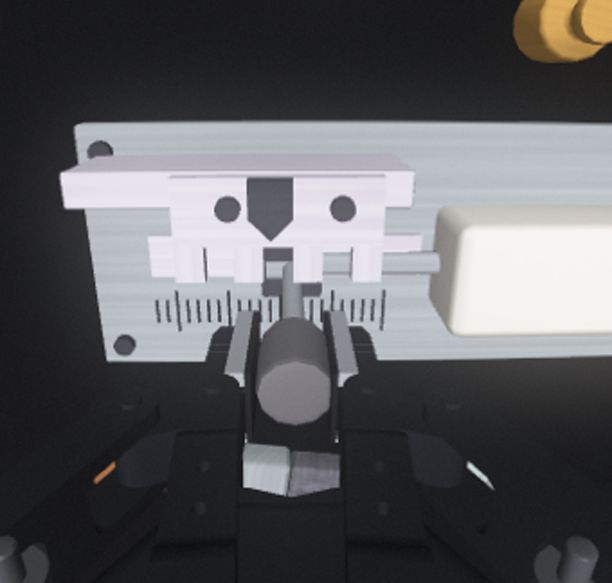

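The stem (x≈290) sits about 4 mm short of the middle notch (x≈264–293, centre 279), because the arm gives under the spring load. I'll command 5 mm more.

Call:
jog_arm --delta_pos '[[-0.05,0.0055,0],[-0.05,0.0055,0],[0,0,0],[0,0,0],[0,0,0]]' --twist '[[0,0,0],[0,0,0],[0,0,0],[0,0,0],[0,0,0]]' --hand '[-1,-1,-1,-1,-1]'

```text
clock: 5.75
tool_pos: [0.552, -0.1376, 0.0845]
tcp_rot: [[0.109, 0.994, 0.012], [0.994, -0.109, -0.003], [-0.002, 0.012, -1.0]]
wrist_force: [10.2, 1.6, -1.2]
opening: 0.0207
gripper_force: 48.9
```

Call:
jog_arm --delta_pos '[[0.009,0.0825,-0.003],[0.009,0.082,-0.009],[0,0,0],[0,0,0]]' --twist '[[-0.994,0.108,0],[-0.994,0.108,0],[0,0,0],[0,0,0]]' --hand '[-1,-1,-1,-1]'

```text
clock: 6.25
tool_pos: [0.5535, -0.1291, 0.084]
tcp_rot: [[0.107, 0.994, -0.002], [0.984, -0.106, -0.141], [-0.141, 0.013, -0.99]]
wrist_force: [8.3, 1.2, -1.1]
opening: 0.0209
gripper_force: 49.4
```

Call:
jog_arm --delta_pos '[[0.009,0.081,-0.014],[0.009,0.08,-0.02],[0,0,0],[0,0,0]]' --twist '[[-0.994,0.108,0],[-0.994,0.108,0],[0,0,0],[0,0,0]]' --hand '[-1,-1,-1,-1]'

```text
clock: 6.75
tool_pos: [0.5547, -0.1207, 0.0823]
tcp_rot: [[0.104, 0.994, -0.016], [0.955, -0.104, -0.276], [-0.276, 0.013, -0.961]]
wrist_force: [8.5, -0.1, -0.2]
opening: 0.0205
gripper_force: 49.4
```

Call:
jog_arm --delta_pos '[[0.0085,0.0785,-0.026],[0.0083,0.0765,-0.031],[0.004,0.038,-0.018],[0,0,0],[0,0,0]]' --twist '[[-0.994,0.108,0],[-0.994,0.108,0],[-0.5,0.054,0],[0,0,0],[0,0,0]]' --hand '[-1,-1,-1,-1,-1]'

```text
clock: 7.38
tool_pos: [0.5558, -0.111, 0.0786]
tcp_rot: [[0.097, 0.995, -0.034], [0.894, -0.103, -0.437], [-0.438, 0.012, -0.899]]
wrist_force: [9.0, -2.4, 1.3]
opening: 0.0205
gripper_force: 49.4
```

```bash
python3 - <<'E'
from h import *
s=read_state();print(s["clock"],s["tool_pos"],s["wrist_force"],s["moment"],s["opening"])
im=read_camera("wrist")
cv2.imwrite("pics/w3.png",cv2.resize(im[60:384,100:440,::-1],None,fx=1.8,fy=1.8,interpolation=cv2.INTER_CUBIC))
E
```

```text
7.375 [ 0.55581706 -0.1110182   0.07863856] [ 9.03115608 -2.40764407  1.29921548] [-0.14294271 -1.28659908  0.65067542] 0.020504054634990394
```

View pics/w3.png

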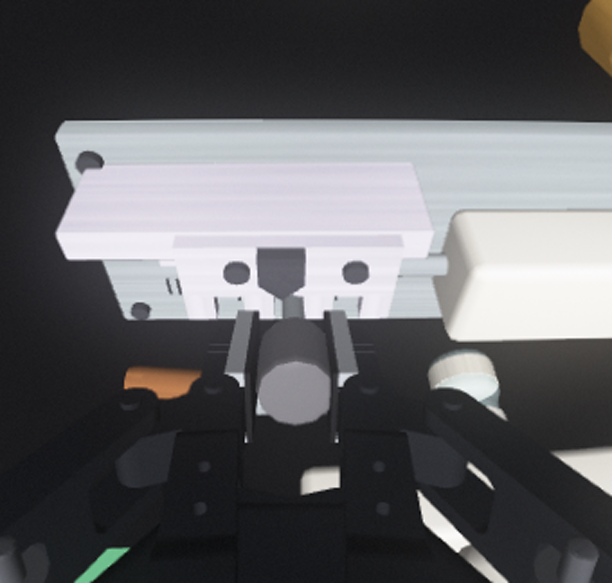

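The stem is now in the middle notch under the clip tip at (292,300). I'll ease the spring load onto the tooth before letting go.

Call:
jog_arm --delta_pos '[[0.025,-0.0027,0],[0.025,-0.0027,0],[0.025,-0.0027,0],[0.025,-0.0027,0],[0,0,0],[0,0,0]]' --twist '[[0,0,0],[0,0,0],[0,0,0],[0,0,0],[0,0,0],[0,0,0]]' --hand '[-1,-1,-1,-1,-1,-1]'

```text
clock: 8.18
tool_pos: [0.5567, -0.1112, 0.0786]
tcp_rot: [[0.097, 0.994, -0.043], [0.893, -0.106, -0.437], [-0.439, 0.004, -0.898]]
wrist_force: [3.9, 1.4, 6.7]
opening: 0.0207
gripper_force: 50.1
```

Call:
jog_arm --delta_pos '[[0.025,-0.0027,0],[0.018,-0.002,0],[0,0,0]]' --twist '[[0,0,0],[0,0,0],[0,0,0]]' --hand '[-1,-1,-1]'

```text
clock: 8.55
tool_pos: [0.5568, -0.1112, 0.0785]
tcp_rot: [[0.097, 0.994, -0.047], [0.893, -0.108, -0.437], [-0.44, 0.0, -0.898]]
wrist_force: [-0.4, 1.9, 9.3]
opening: 0.0208
gripper_force: 50.3
```

Call:
jog_arm --delta_pos '[[0,0,0],[0,0,0],[0,0,0],[0,0,0]]' --twist '[[0,0,0],[0,0,0],[0,0,0],[0,0,0]]' --hand '[0.1,0.4,0.4,0.4]'

```text
clock: 9.05
tool_pos: [0.5566, -0.1113, 0.0769]
tcp_rot: [[0.097, 0.994, -0.048], [0.894, -0.108, -0.436], [-0.438, -0.001, -0.899]]
wrist_force: [-0.3, 0.4, -0.6]
opening: 0.0594
gripper_force: 0.0
```

```bash
python3 - <<'E'
from h import *
s=read_state();print(s["clock"],s["tool_pos"],s["wrist_force"],s["moment"],s["opening"])
im=read_camera("wrist")
cv2.imwrite("pics/w4.png",cv2.resize(im[60:384,100:440,::-1],None,fx=1.8,fy=1.8,interpolation=cv2.INTER_CUBIC))
E
```

```text
9.05 [ 0.556612   -0.1112722   0.07689746] [-0.27946178  0.37372771 -0.62013194] [ 0.19083105 -0.06438093  0.03728364] 0.05942086870375159
```

View pics/w4.png

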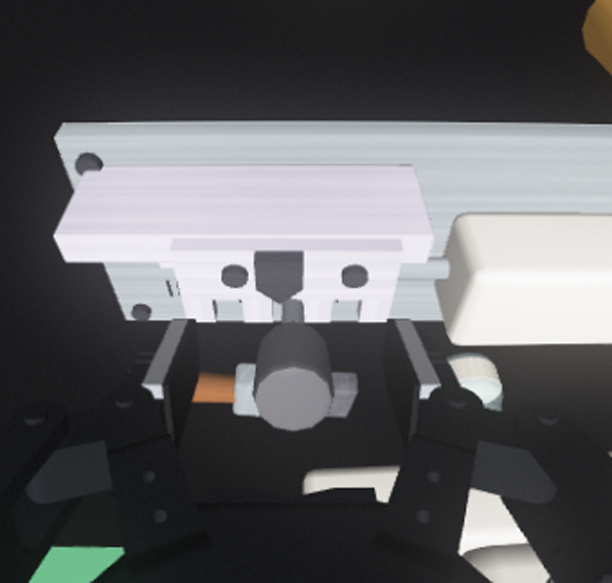

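The knob stands free between the open pads with the stem still in the notch at (292,310). Now I'll retreat along the tool axis.

Call:
jog_arm --delta_pos '[[0.02,0.17,0.35],[0.02,0.17,0.35],[0.02,0.17,0.35],[0.02,0.17,0.35],[0.02,0.17,0.35],[0.02,0.17,0.35],[0,0,0],[0,0,0]]' --twist '[[0,0,0],[0,0,0],[0,0,0],[0,0,0],[0,0,0],[0,0,0],[0,0,0],[0,0,0]]' --hand '[0.4,0.4,0.4,0.4,0.4,0.4,0.4,0.4]'

```text
clock: 10.1
tool_pos: [0.5627, -0.06, 0.1824]
tcp_rot: [[0.097, 0.994, -0.047], [0.894, -0.108, -0.436], [-0.438, -0.0, -0.899]]
wrist_force: [-0.1, 0.6, -0.9]
opening: 0.0597
gripper_force: 0.0
```

```bash
python3 - <<'E'
from h import *
s=read_state();print(s["clock"],s["tool_pos"],s["wrist_force"])
im=read_camera("scene")
cv2.imwrite("pics/s5.png",cv2.resize(im[200:384,80:340,::-1],None,fx=3,fy=3,interpolation=cv2.INTER_CUBIC))
E
```

```text
10.1 [ 0.56269986 -0.06000863  0.18236826] [-0.07655728  0.57648687 -0.86394449]
```

View pics/s5.png

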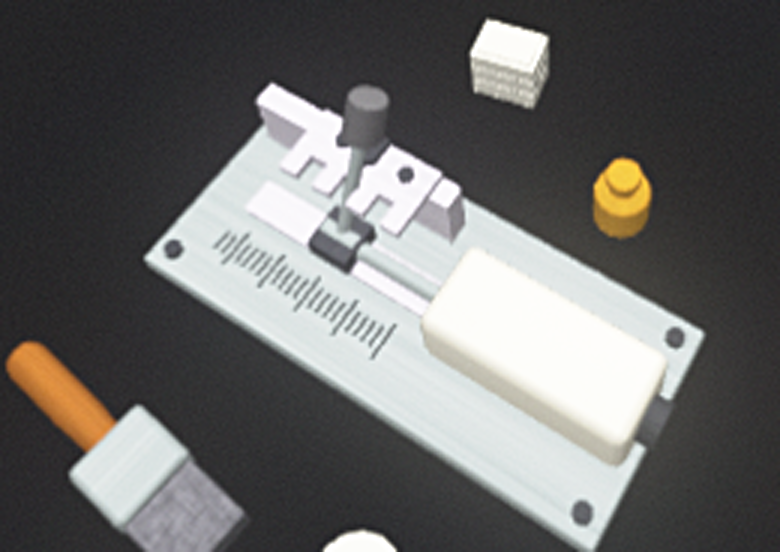

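The lever is latched in the middle notch under the clip, with the knob at (365,115) and the robot clear. None of the bystanders in view has moved.

```bash
python3 -c "
from cell import *
print(finish_job())"
```

```text
the job is handed in; nothing more can be done
None
```

The job is handed in: the camera shows the lever swung over into the middle notch, the one at the arrow clip, released and staying there, with the arm clear and the bystanders apparently undisturbed; the judge's verdict was not returned.

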